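# Clip the red loan tag onto the print case

## Task

Clip the red loan tag onto the black print case: push its snap hook against the upright bar of the steel D-ring on the lid until the gate has let the bar in and snapped shut behind it, then let go so that the tag lies flat on the lid, hooked to the bar. Leave the blue tag where it lies.

Things in the scene. Friction and masses are not known exactly. Their poses are not given: they have to be found in the camera images.
- red_tag: Loose brass snap hook with red fob, flat on the table, 0.13 kg. Origin: underside, centre of the hook's eye; x from fob to mouth, z up. Hook: U 44 mm wide, 12 thick; arms along x, inner faces at y = +-14 mm, ends x = +34; closed end's inner wall x = -16; gate across the mouth at x = +26. Grasp the fob: 48 (x) x 28 (y) x 16 mm high, centre x = -62 mm, same underside.
- red_gate (a joint): Steel gate in the red tag's mouth, 31 mm long, hinged in the +y arm: 0 = shut, to 1.45 rad as it swings inwards (to the fob), never outwards. Sprung shut; a few N open it. The ring's bar, entering along the hook's x within 8 mm of the middle, swings it to about 1 rad; it snaps shut once the bar's centre is at tag x = -10 mm or deeper (at -12 the bar touches the closed end).
- ring_bar (a point): Foot of the D-ring's upright bar, on the lid (z 40 mm), at the centre of the black case, a fixed box 240 x 240 x 40 mm. z up, x from the bar to the ring's rear mount. The bar is 8 mm round, 46 mm high, then bends level along +x to the mount, a dark block 40 mm wide, 46 high, front face at x = +62 mm. Hook it moving along +x; the lid before it is bare to its edge at x = -120.
- blue_tag: The bystander: a tag of the same shape, size and axes as the red one, with a blue fob, lying flat on the table. To be left alone (it may shift by 30 mm at most).
Mind the look-alikes: they are no part of the job. Leave any purple look-alike of the red_tag alone.

How it is judged:
By the outcome, as a careful person would: the job done as asked, in the order asked, and still so for the second after the job is handed in, with the robot touching nothing.
It also fails if it takes over 42 s, if anything falls off the work surface, if the arm or the gripper's body presses on something with over 40 N, if the wrist force passes 120 N, or if a joint passes its speed limit or range.

## Robot

A 6-joint arm with a two-finger parallel gripper is mounted at the origin on the work surface. World frame = base frame: x ahead of the robot, y to its left, z up, the work surface at z = 0. Lengths are in m, angles in rad, forces in N, time in s.
With the tool pointing down it reaches from about 0.35 to 0.975 m from the base axis. Payload 4.9 kg.
Tool frame: the origin (TCP) lies at the very end of the fingers, on their centre line; the grasp point (between the pads) lies 19 mm behind it (r.grasp_offset is the distance from the TCP to the grasp point, in m); z points along the fingers, y is the direction in which the jaws open and shut (so a half turn about z gives the same grasp; the last joint's range is limited). The gripper opens to 85 mm and grips with 20 to 120 N. Pads are 22 mm wide; open, the fingers measure 114 mm over their backs; the gripper's body (76 mm by 85 mm) begins 54 mm behind the grasp point. The pads swing forward as they close: fully open they stand 13 mm farther back than shut.
Start: joints at [-1.279, 0.053, 1.613, -0, 1.476, -0.119], TCP at [0.25, -0.573, 0.231] pointing down, gripper open.
Joint ranges: [-3.01, 3.01], [-1.01, 2.22], [0.06, 2.58], [-1.02, 4.17], [0.09, 2.62], [-3.14, 3.14]. Speed limits (rad/s): [2.57, 2.57, 3.14, 3.14, 3.14, 3.14].

## Interface

Orientations are given as a unit quaternion [x, y, z, w].
In Python, from rig import readout, optics, workorder, r gives the robot as it stands.
- The arm moves only by the tool play_rows, never from a script. Its argument "rows" is a list of rows, each a list of 5 numbers: the shift along the tool's x, y, z in m, then the turn about the tool's z in degrees, then the finger opening in m, from 0 to 0.0854. In form: [[tx, ty, tz, twist, hand], ...]. A call has 1 to 20 rows; each row is the pose to reach, as a shift and turn from the pose commanded when the call began, along the tool's axes at that moment; what a row does not reach only later rows make up. A row lasts 1/10 s, in which the tool goes at most 50 mm and 8.59 degrees, less where a joint would pass 70% of its speed; a pose out of reach is approached as far as the arm can. A call with a gripper value outside its range is refused whole. The fingers move at their own pace and stop on an object; "squeeze" is the grip in N (left out, the last holds). Time passes only in rows, so rows that repeat a pose let the fingers close. It gives the time, the measured TCP pose, the force and the opening at its end, in the units of the state.
- readout.get_obs(): the state, without advancing time (a new reading comes with each control period).
- optics.snapshot(name): name is "scene" or "top"; returns a dict with "color" (384x512x3 uint8, blue, green, red), "intrinsics" (3x3 intrinsics, pixels), "position" and "orientation" of the camera in the world. Camera axes: x right, y down, z forward; pixel columns grow to the right and rows downward; lengths in m; the calibration is good to about 2 mm. A picture is of the moment at which its call begins. There is no depth.
- workorder.job_done(): hands the job in, once; it reports no verdict.
Trained networks look in the newest picture that a camera, given by its name, has taken for a name from the list of things; names that differ only in an ending like _2 or _b are one class to them, and where a whole thing is asked for, a point or a joint stands for the part that bears it (a point fixed in the world has none). Each returns a list of dicts, best first, with "confidence" (0 to 1); they miss things now and then, are a little off and sometimes report something else, mostly with a low value. They report only what shows in the picture. A call takes as long as a camera call. They do not tell look-alikes from the thing itself.
- optics.spot_in(name, camera): "bbox" ([left, top, width, height] in pixels, round what is visible of it).
- optics.cut_out(name, camera): "mask" (384x512 bool, what is visible of it) and "bbox" ([left, top, width, height] in pixels, round what is visible of it).
The state is a dict: "t": time; "q": joint angles; "qd": joint speeds; "effort": joint torques, N m; "tool_pos": TCP position; "tcp_rot": TCP orientation; "ft_force": force on the tool from outside, world axes, zero at the start; "torque": the same for the moment, N m; "opening": finger opening in m.
Only numpy, scipy, OpenCV 4.12 (cv2) and the standard library are available. Lean on these libraries where they do the work, as an engineer would, in place of code of your own. Each camera call takes 0.05 s, during which the arm holds its last target. There are 200 camera calls.

## Working session

There is one attempt and no reset: what is moved stays moved. The work goes in short steps, Python scripts to look and compute and a tool call to move; the robot and the scene stay as the last step left them, time stands still between calls to the robot, and variables do not carry over. Pictures are saved under pics/ and viewed, about 8 in all and at most 12, crops included, and the job is handed in when it is done.

Besides the shell and the picture viewer there is one more tool, called after ">>>" as a command line: name --pt "numbers of a row" for each row, then --argument value for the rest. play_rows: Moves the arm, as the interface text tells. Its arguments: {"type":"object","properties":{"rows":{"type":"array","items":{"type":"array","items":{"type":"number"}}},"squeeze":{"type":"number"}},"required":["rows"]}

```bash
mkdir -p pics; ls
cat > h.py <<'E'
from rig import readout, optics, workorder, r
import numpy as np, cv2
from scipy.spatial.transform import Rotation as R
def ray(s,u,v,z):
    K=np.array(s["intrinsics"]);d=R.from_quat(s["orientation"]).as_matrix()@np.linalg.solve(K,[u,v,1.]);p=np.array(s["position"])
    return p+d*(z-p[2])/d[2]
def proj(s,P):
    K=np.array(s["intrinsics"]);c=R.from_quat(s["orientation"]).as_matrix().T@(np.array(P)-np.array(s["position"]));c=K@c
    return c[:2]/c[2]
E
python3 - <<'E'
from h import *
for n in("scene","top"):
    s=optics.snapshot(n);cv2.imwrite(f"pics/{n}0.png",s["color"]);print(n,s["position"],R.from_quat(s["orientation"]).as_matrix().round(3).tolist(),s["intrinsics"])
    for k in("red_tag","blue_tag","red_gate","ring_bar"):
        try:
            for d in optics.cut_out(k,n): 
                m=d["mask"];ys,xs=np.nonzero(m);print(k,round(d["confidence"],2),d["bbox"],xs.mean().round(1),ys.mean().round(1),s["color"][m].mean(0).round())
        except Exception as e: print(k,e)
o=readout.get_obs();print(o["t"],o["tool_pos"],R.from_quat(o["tcp_rot"]).as_matrix().round(3).tolist(),o["opening"])
E
```

```text
pics
scene [ 0.88269652 -0.33713186  0.79589597] [[0.664, 0.629, -0.404], [0.748, -0.559, 0.359], [0.0, -0.54, -0.842]] [[466.65322884   0.         260.34372401]
 [  0.         466.65322884 195.52419926]
 [  0.           0.           1.        ]]
red_tag 0.9 [72.3, 206.9, 58.2, 35.8] 98.2 221.5 [113.  87. 106.]
red_tag 0.8 [180.4, 231.7, 60.2, 48.9] 209.0 252.7 [ 94. 116. 140.]
red_tag 0.66 [247.0, 287.0, 29.2, 71.4] 263.4 324.2 [123.  97. 117.]
blue_tag 0.86 [119.9, 262.6, 64.6, 58.4] 148.0 288.2 [112. 123. 124.]
blue_tag 0.26 [181.9, 228.8, 59.8, 52.8] 209.0 252.8 [ 95. 117. 140.]
red_gate 0.56 [253.4, 288.3, 9.0, 9.3] 260.9 292.5 [127. 130. 136.]
red_gate 0.55 [116.1, 224.3, 9.4, 10.8] 121.5 231.8 [112. 114. 119.]
red_gate 0.53 [228.1, 263.3, 9.4, 7.6] 232.3 268.0 [121. 125. 130.]
ring_bar 0.93 [302.7, 98.4, 167.5, 137.0] 384.2 164.3 [43. 44. 44.]
top [ 0.40859483 -0.01930957  1.06940672] [[0.016, -0.992, 0.122], [-1.0, -0.016, -0.003], [0.005, -0.122, -0.992]] [[420.41363232   0.         260.3986663 ]
 [  0.         420.41363232 191.30570931]
 [  0.           0.           1.        ]]
red_tag 0.84 [298.5, 111.0, 41.9, 45.3] 319.9 129.3 [132. 106. 127.]
red_tag 0.8 [346.1, 248.3, 30.0, 48.0] 362.0 273.0 [130. 105. 124.]
red_tag 0.58 [301.5, 170.9, 22.0, 45.3] 313.4 194.5 [107. 130. 146.]
ring_bar 0.57 [98.8, 106.9, 116.1, 110.5] 157.7 159.1 [53. 54. 55.]
0.5 [ 0.24957759 -0.57298286  0.23127178] [[0.917, 0.399, -0.0], [0.399, -0.917, 0.0], [0.0, -0.0, -1.0]] 0.08541742923944037
```

Run:
```python
import cv2
a=cv2.imread("pics/top0.png");b=cv2.imread("pics/scene0.png")
cv2.imwrite("pics/v1.png",cv2.resize(a[80:340,80:420],(784,600),interpolation=cv2.INTER_CUBIC))
cv2.imwrite("pics/v2.png",cv2.resize(b[80:380,50:480],(800,558),interpolation=cv2.INTER_CUBIC))
```

```text
(no output)
```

View pics/v1.png

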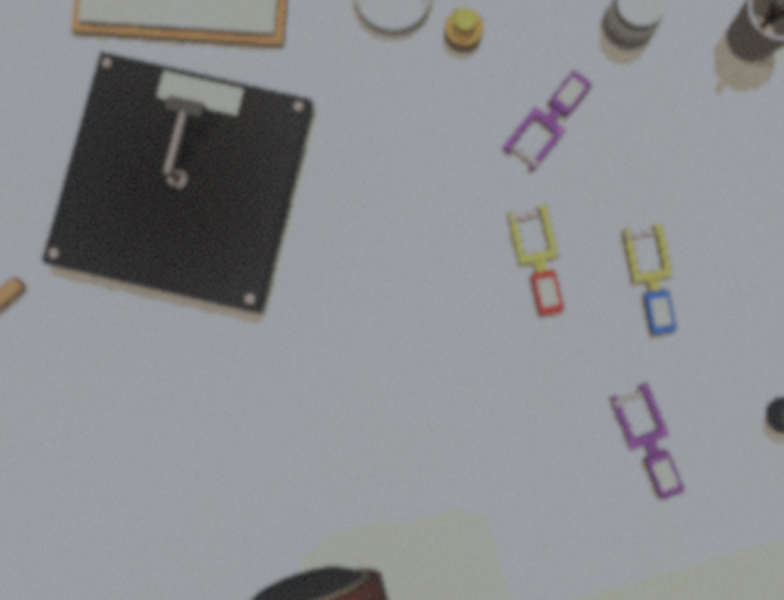

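View pics/v2.png

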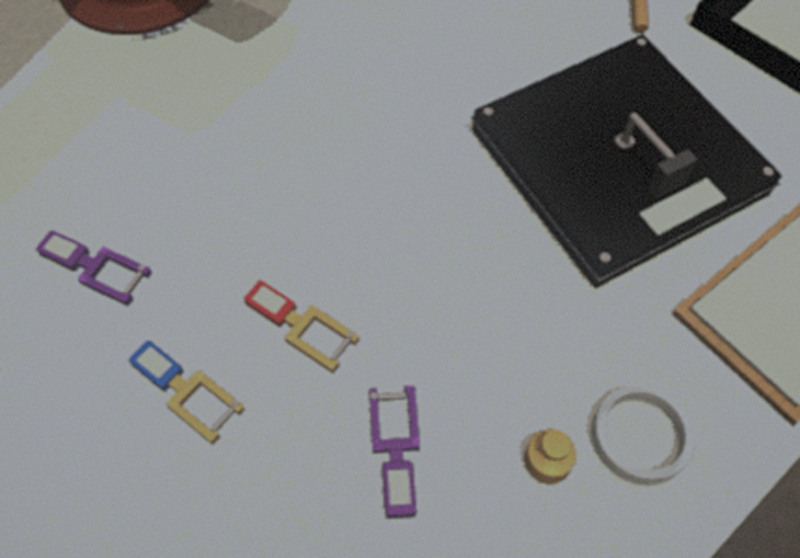

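The top view (v1, crop offset 80,80, scale 2.31) shows the red tag with its fob at about (547,293) and its mouth pointing up in the image. The blue tag is about 110 px to its right and there are two purple look-alikes. The case's bar foot is at about (176,178), with the mount above it. The scene view agrees.

```bash
cat >> h.py <<'E'
from scipy.optimize import minimize
def hull_render(s,P,shape=(384,512),ss=4):
    uv=np.array([proj(s,p) for p in P]);h=cv2.convexHull((uv*ss+ss/2-.5).astype(np.float32))
    m=np.zeros((shape[0]*ss,shape[1]*ss),np.uint8);cv2.fillConvexPoly(m,np.round(h).astype(np.int32),1)
    return cv2.resize(m.astype(np.float32),(shape[1],shape[0]),interpolation=cv2.INTER_AREA)
def box(cx,cy,yaw,x0,x1,y0,y1,z0,z1):
    c,s_=np.cos(yaw),np.sin(yaw)
    return [(cx+c*a-s_*b,cy+s_*a+c*b,z) for a in(x0,x1) for b in(y0,y1) for z in(z0,z1)]
def big(m):
    n,l,st,_=cv2.connectedComponentsWithStats(m.astype(np.uint8));return l==1+np.argmax(st[1:,4])
def filled(m):
    h=cv2.convexHull(np.argwhere(m)[:,::-1].astype(np.int32));o=np.zeros(m.shape,np.uint8);cv2.fillConvexPoly(o,h,1);return o.astype(np.float32)
def fit(ss,ms,geo,x0):
    f=lambda p:sum(np.abs(cv2.GaussianBlur(hull_render(s,box(*p,*geo)),(5,5),0)-cv2.GaussianBlur(m,(5,5),0)).sum()/m.sum() for s,m in zip(ss,ms))
    r=minimize(f,x0,method="Nelder-Mead",options=dict(initial_simplex=np.array(x0)+np.vstack([np.zeros(3),np.diag([.01,.01,.08])]),xatol=1e-4,fatol=1e-5));return r.x.round(4),round(r.fun,4)
def redmask(s,near=None,rad=60):
    h=cv2.cvtColor(s["color"],cv2.COLOR_BGR2HSV);m=((h[...,0]<8)|(h[...,0]>172))&(h[...,1]>95)&(h[...,2]>70)
    if near is not None:
        yy,xx=np.mgrid[:384,:512];m&=np.hypot(xx-near[0],yy-near[1])<rad
    return big(m)
E
cat > m.py <<'E'
from h import *
S=[optics.snapshot(n) for n in("top","scene")]
bk=[];rd=[];hk=[]
for s,(u,v),(bu,bv),(hu,hv) in zip(S,[(317,207),(194,242)],[(157,160),(384,164)],[(311,182),(222,262)]):
    g=s["color"].max(2); m=np.zeros((384,512),bool); m[bv-75:bv+75,bu-95:bu+95]=(g<85)[bv-75:bv+75,bu-95:bu+95]
    m=cv2.morphologyEx(m.astype(np.uint8),cv2.MORPH_OPEN,np.ones((5,5)));bk.append(filled(big(m)))
    rd.append(filled(redmask(s,(u,v),25)))
    h=cv2.cvtColor(s["color"],cv2.COLOR_BGR2HSV);y=(h[...,0]>15)&(h[...,0]<35)&(h[...,1]>80)
    yy,xx=np.mgrid[:384,:512];y&=np.hypot(xx-hu,yy-hv)<32;hk.append(filled(y))
cg=(-.12,.12,-.12,.12,0,.04);fg=(-.024,.024,-.014,.014,0,.016)
c0=ray(S[0],157,160,.04);f0=ray(S[0],317,207,.01)
for sel in([0,1],[0],[1]):
    pk=lambda L:[L[i] for i in sel]
    print("case",sel,fit(pk(S),pk(bk),cg,[c0[0],c0[1],-.2]),"fob",fit(pk(S),pk(rd),fg,[f0[0],f0[1],.1]))
for s,m,y in zip(S,rd,hk):
    c=[np.argwhere(k>0).mean(0)[::-1] for k in(m,y)];a,b=ray(s,*c[0],.008),ray(s,*c[1],.008);d=b-a;print("fobc",a.round(4),"hookc",b.round(4),"dist",np.hypot(d[0],d[1]).round(4),"yaw",np.arctan2(d[1],d[0]).round(4),m.sum(),y.sum())
for s,m,y,k,n in zip(S,rd,hk,bk,"ab"):
    v=s["color"].copy()
    for q,col in((m,(0,255,0)),(y,(255,0,0)),(k,(0,0,255))):
        cs,_=cv2.findContours(q.astype(np.uint8),cv2.RETR_EXTERNAL,cv2.CHAIN_APPROX_NONE);cv2.drawContours(v,cs,-1,col,1)
    cv2.imwrite(f"pics/o{n}.png",v[80:330])
a=np.hstack([cv2.imread("pics/oa.png")[:, 80:380],cv2.imread("pics/ob.png")[:,60:480]]);cv2.imwrite("pics/o.png",cv2.resize(a,(800,278)))
E
python3 m.py
```

```text
case [0, 1] (array([ 0.6157,  0.2387, -0.2167]), np.float64(0.0671)) fob (array([ 0.5013, -0.1641,  0.1288]), np.float64(0.6072))
case [0] (array([ 0.6155,  0.2373, -0.215 ]), np.float64(0.0394)) fob (array([ 0.504, -0.166,  0.109]), np.float64(0.3112))
case [1] (array([ 0.6156,  0.2391, -0.2099]), np.float64(0.0259)) fob (array([ 0.4989, -0.1642,  0.1487]), np.float64(0.2708))
fobc [ 0.5024 -0.1654  0.008 ] hookc [ 0.5608 -0.1519  0.008 ] dist 0.0599 yaw 0.2269 180.0 376.0
fobc [ 0.5008 -0.1638  0.008 ] hookc [ 0.563 -0.15   0.008] dist 0.0637 yaw 0.2187 351.0 830.0
```

View pics/o.png

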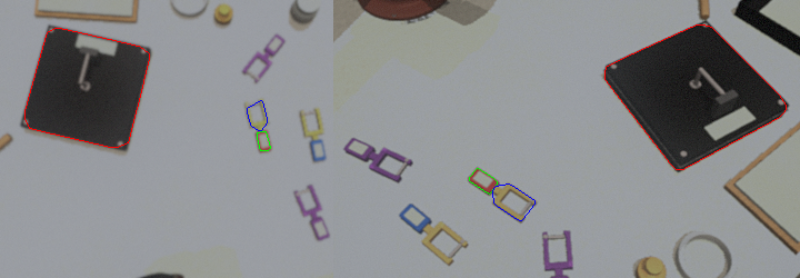

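The case fit is good from both views: centre (0.616, 0.2385), yaw -0.213. The red fob is at about (0.5015, -0.1645). The overlay's top-view hook mask is only partial, so I take yaw ≈ 0.2; the jaws will align the rest. Next I move above the fob.

>>> play_rows --pt "0.1 -0.07 0 3 0.05" --pt "0.2 -0.14 0 6 0.05" --pt "0.3 -0.2 0 9 0.05" --pt "0.394 -0.274 0.0 12 0.05" --pt "0.394 -0.274 0.0 12 0.05" --pt "0.394 -0.274 0.0 12 0.05" --pt "0.394 -0.274 0.0 12 0.05" --pt "0.394 -0.274 0.03 12 0.05" --pt "0.394 -0.274 0.1 12 0.05" --pt "0.394 -0.274 0.14 12 0.05" --pt "0.394 -0.274 0.16 12 0.05" --pt "0.394 -0.274 0.16 12 0.05" --pt "0.394 -0.274 0.16 12 0.05" --pt "0.394 -0.274 0.16 12 0.05" --pt "0.394 -0.274 0.16 12 0.05" --squeeze 60

```text
t: 2.1
tool_pos: [0.5028, -0.1657, 0.0738]
tcp_rot: [0.995, 0.1, 0.002, 0.001]
ft_force: [-0.5, -0.1, -0.4]
opening: 0.0498
```

```bash
cat > look.py <<'E'
import sys
from h import *
o=readout.get_obs();print(o["t"],o["tool_pos"].round(4) if hasattr(o["tool_pos"],"round") else o["tool_pos"],"yaw",R.from_quat(o["tcp_rot"]).as_matrix()[:2,0].round(4),o["opening"],np.round(o["ft_force"],1))
t,P=sys.argv[1],eval(sys.argv[2]);v=[]
for n in("top","scene"):
    s=optics.snapshot(n);cv2.imwrite(f"pics/{n}_{t}.png",s["color"]);u,w=proj(s,P).astype(int);p=cv2.copyMakeBorder(s["color"],60,60,60,60,cv2.BORDER_CONSTANT)
    v.append(cv2.resize(p[w:w+120,u:u+120],(400,400),interpolation=cv2.INTER_CUBIC))
cv2.imwrite(f"pics/{t}.png",np.hstack(v))
E
python3 look.py a "(.52,-.16,.02)"
```

```text
2.1 [ 0.5028 -0.1657  0.0738] yaw [0.9799 0.1994] 0.04982374619252417 [-0.5 -0.1 -0.4]
```

View pics/a.png

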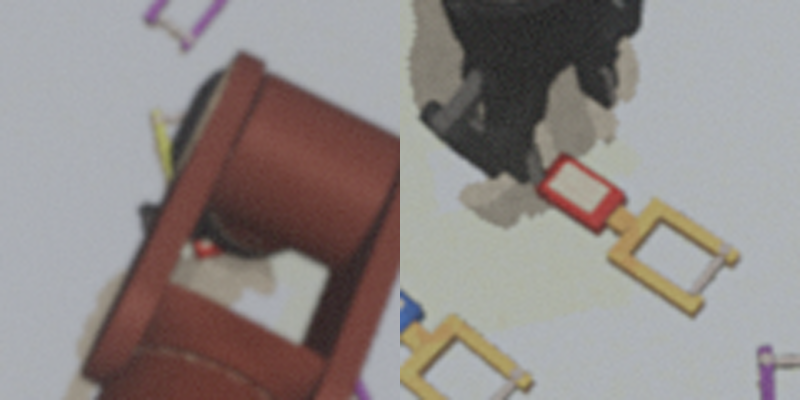

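The scene half of the picture shows the fingers above the red fob at about (580,190), aligned with its axis. The top view is blocked by the arm. Next I descend and grip.

>>> play_rows --pt "0 0 0.03 0 0.05" --pt "0 0 0.05 0 0.05" --pt "0 0 0.06 0 0.05" --pt "0 0 0.066 0 0.05" --pt "0 0 0.07 0 0.05" --pt "0 0 0.07 0 0.05" --pt "0 0 0.07 0 0.02" --pt "0 0 0.07 0 0.02" --pt "0 0 0.07 0 0.02" --pt "0 0 0.07 0 0.02" --pt "0 0 0.07 0 0.02" --pt "0 0 0.07 0 0.02" --squeeze 60

```text
t: 3.4
tool_pos: [0.5024, -0.1649, 0.0025]
tcp_rot: [0.995, 0.101, 0.001, 0.001]
ft_force: [-0.1, 0.7, 5.3]
opening: 0.0263
```

>>> play_rows --pt "0 0 -0.02 0 0.02" --pt "0 0 -0.06 0 0.02" --pt "0 0 -0.1 0 0.02" --pt "0.005 -0.03 -0.12 2 0.02" --pt "0.014 -0.07 -0.12 4 0.02" --pt "0.022 -0.11 -0.12 7 0.02" --pt "0.03 -0.15 -0.12 9 0.02" --pt "0.037 -0.19 -0.12 11 0.02" --pt "0.044 -0.23 -0.12 13 0.02" --pt "0.052 -0.27 -0.12 16 0.02" --pt "0.06 -0.31 -0.12 18 0.02" --pt "0.067 -0.35 -0.12 20 0.02" --pt "0.074 -0.39 -0.12 22 0.02" --pt "0.079 -0.415 -0.12 23.8 0.02" --pt "0.0803 -0.4215 -0.12 23.8 0.02" --pt "0.0803 -0.4215 -0.12 23.8 0.02" --pt "0.0803 -0.4215 -0.11 23.8 0.02" --pt "0.0803 -0.4215 -0.08 23.8 0.02" --pt "0.0803 -0.4215 -0.07 23.8 0.02" --pt "0.0803 -0.4215 -0.07 23.8 0.02"

```text
t: 5.4
tool_pos: [0.4937, 0.2627, 0.0682]
tcp_rot: [0.994, -0.108, -0.003, 0.001]
ft_force: [0.4, -0.5, -1.3]
opening: 0.0267
```

```bash
python3 look.py b "(.58,.245,.05)"
```

```text
5.4 [0.4937 0.2627 0.0682] yaw [ 0.9769 -0.2138] 0.026677346944774617 [ 0.4 -0.5 -1.3]
```

View pics/b.png

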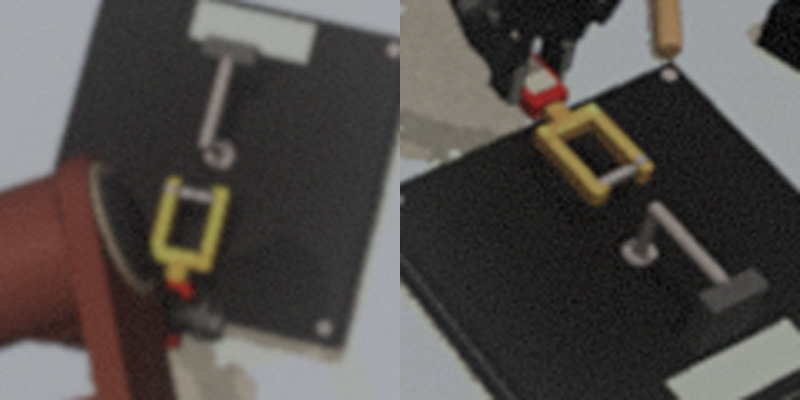

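The tag hangs level. In the top view its axis, extended from the mouth midpoint (198,187), passes through the bar at about (208,146). The scene view agrees, with the axis reaching about (653,214). Next I lower to just above the lid.

>>> play_rows --pt "0 -0.001 0.008 0 0.02" --pt "0.005 -0.001 0.014 0 0.02" --pt "0.01 -0.001 0.018 0 0.02" --pt "0.015 -0.001 0.018 0 0.02" --pt "0.015 -0.001 0.018 0 0.02" --pt "0.015 -0.001 0.018 0 0.02" --pt "0.015 -0.001 0.018 0 0.02"

```text
t: 6.2
tool_pos: [0.5107, 0.2625, 0.0535]
tcp_rot: [0.994, -0.107, 0.0, -0.0]
ft_force: [0.6, -0.1, -1.4]
opening: 0.0265
```

>>> play_rows --pt "0.004 0 0.004 0 0.02" --pt "0.008 0 0.007 0 0.02" --pt "0.012 0 0.007 0 0.02" --pt "0.016 0 0.007 0 0.02" --pt "0.02 0 0.007 0 0.02" --pt "0.024 0 0.007 0 0.02" --pt "0.028 0 0.007 0 0.02" --pt "0.032 0 0.007 0 0.02" --pt "0.036 0 0.007 0 0.02" --pt "0.04 0 0.007 0 0.02" --pt "0.044 0 0.007 0 0.02" --pt "0.044 0 0.007 0 0.02"

```text
t: 7.4
tool_pos: [0.5551, 0.2533, 0.0468]
tcp_rot: [0.994, -0.107, 0.001, -0.001]
ft_force: [0.8, 2.9, -2.3]
opening: 0.0263
```

```bash
python3 look.py c "(.59,.245,.05)"
```

```text
7.4 [0.5551 0.2533 0.0468] yaw [ 0.9772 -0.2125] 0.026278735904708698 [ 0.8  2.9 -2.3]
```

View pics/c.png

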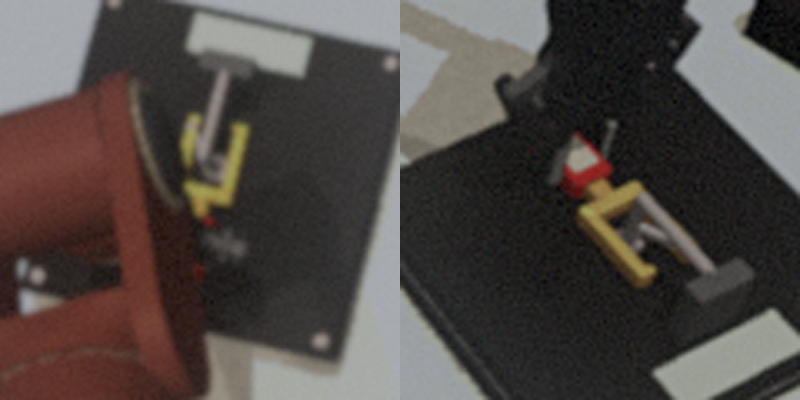

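Both views show the bar inside the hook with the gate swung in. By pose, the bar is at tag x of about 0, so I push deeper in small steps.

>>> play_rows --pt "0.003 0 0 0 0.02" --pt "0.006 0 0 0 0.02" --pt "0.008 0 0 0 0.02" --pt "0.01 0 0 0 0.02" --pt "0.011 0 0 0 0.02" --pt "0.011 0 0 0 0.02" --pt "0.011 0 0 0 0.02"

```text
t: 8.2
tool_pos: [0.5643, 0.2506, 0.0462]
tcp_rot: [0.994, -0.107, -0.0, 0.0]
ft_force: [0.5, -0.3, -1.6]
opening: 0.0262
```

>>> play_rows --pt "0.001 0 0 0 0.02" --pt "0.002 0 0 0 0.02" --pt "0.003 0 0 0 0.02" --pt "0.003 0 0 0 0.02"

```text
t: 8.6
tool_pos: [0.5675, 0.2501, 0.0464]
tcp_rot: [0.994, -0.107, 0.0, -0.0]
ft_force: [-0.4, -0.2, -1.3]
opening: 0.0265
```

```bash
python3 look.py d "(.59,.245,.05)"
```

```text
8.6 [0.5675 0.2501 0.0464] yaw [ 0.9772 -0.2125] 0.02647475670759253 [-0.4 -0.2 -1.3]
```

View pics/d.png

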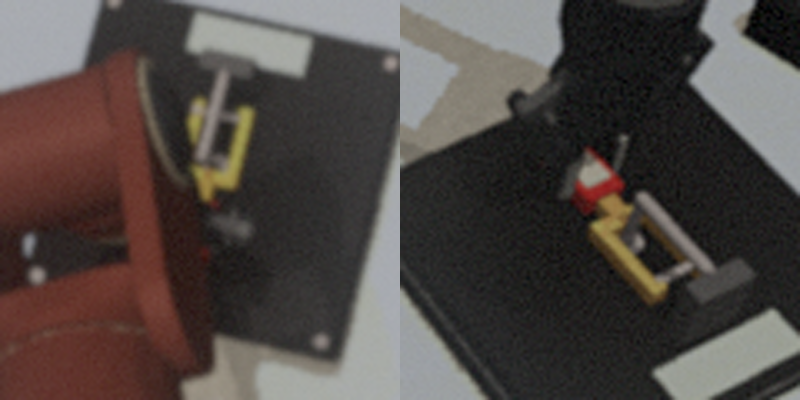

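The gate is shut again across the mouth behind the bar: in the scene view at (680,272), in the top view at (228,115). The lateral force is also gone. Next I lower onto the lid.

>>> play_rows --pt "0 0 0.001 0 0.02" --pt "0 0 0.002 0 0.02" --pt "0 0 0.003 0 0.02" --pt "0 0 0.004 0 0.02" --pt "0 0 0.004 0 0.02"

```text
t: 9.2
tool_pos: [0.5674, 0.2501, 0.0426]
tcp_rot: [0.994, -0.107, 0.0, 0.0]
ft_force: [-1.1, -0.3, 0.5]
opening: 0.0266
```

>>> play_rows --pt "0 0 0 0 0.05" --pt "0 0 0 0 0.05" --pt "0 0 0 0 0.05" --pt "0 0 0 0 0.05" --pt "0 0 -0.01 0 0.05" --pt "0 0 -0.03 0 0.05" --pt "0 0 -0.06 0 0.05" --pt "0 0 -0.1 0 0.05" --pt "-0.04 0 -0.14 0 0.05" --pt "-0.08 0.04 -0.14 0 0.05" --pt "-0.12 0.08 -0.14 0 0.05" --pt "-0.14 0.12 -0.14 0 0.05" --pt "-0.14 0.16 -0.14 0 0.05" --pt "-0.14 0.2 -0.14 0 0.05" --pt "-0.14 0.24 -0.14 0 0.05" --pt "-0.14 0.24 -0.14 0 0.05"

```text
t: 10.8
tool_pos: [0.3791, 0.042, 0.1832]
tcp_rot: [0.994, -0.11, 0.001, 0.001]
ft_force: [-0.7, 1.1, -0.6]
opening: 0.0501
```

```bash
python3 look.py e "(.59,.245,.05)"
python3 - <<'E'
import cv2,numpy as np
a=cv2.imread("pics/e.png");b=cv2.imread("pics/top_e.png");cv2.imwrite("pics/f.png",np.vstack([a,cv2.resize(b[110:310,100:500],(800,400))])[:600])
E
```

```text
10.8 [0.3791 0.042  0.1832] yaw [ 0.9758 -0.2187] 0.05008106406377879 [-0.7  1.1 -0.6]
```

View pics/f.png

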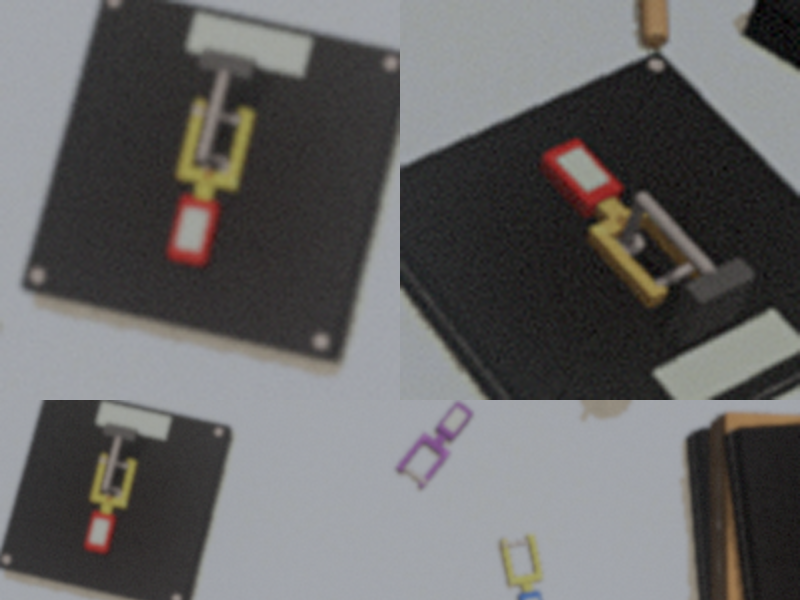

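The red tag lies flat on the lid. The bar is inside the hook and the gate is shut, at (228,118) in the top view and (678,275) in the scene view. The blue tag and the upper purple tag lie where they were. I hand in.

```bash
python3 -c "
from h import *
print(workorder.job_done())"
```

```text
the job is handed in; nothing more can be done
None
```

The red tag is hooked to the D-ring's bar and lies flat on the lid. I gripped its fob, slid the hook along the ring's +x onto the bar until the gate closed behind it, then lowered the tag, let go and moved the arm clear. The job was handed in at about 11 s of the 42 s allowed.

- **Gate:** it showed swung open in the picture taken mid-push, and shut across the mouth with the bar inside both before and after release. The sideways force on the wrist went from about 3 N to about 0 as it closed.
- **Forces:** no reading at the end of a move was above about 5 N. I did not log forces within moves.
- **Bystanders:** the blue tag and the upper purple tag look unmoved in the last picture. The lower purple tag was outside that crop, but the arm stayed above it.
- **Disagreement:** the two cameras differed by up to 5 mm on the fob's position along its length, and the top view's hook outline was incomplete. The closing jaws squared the tag up, so this did not affect the hooking.

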